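Seat the plaster core in its mould and lock it down

TASK

Lift the larger plaster core by its knob out of the sloping draining rack and set it upright into the tapered mouth of the plaster mould, so that it sits fully home with its flange flat on the rim; do not drop it. Then swing the wooden hold-down bar round by its peg until its short end lies over the flange and points straight at the knob, and let go. Leave the small core, the rolling pin and the bowl where they are.

Things in the scene. Friction and masses are not known exactly. Their poses are not given: they have to be found in the camera images.
- core_knob (a point): Larger plaster core, 0.3 kg: centre of its knob (cylinder, 28 mm across, 42 tall); z along the core's axis, out of the knob's top. Flange below the knob: 100 mm across, 12 thick, underside 33 mm under this point; below it a taper, 80 to 40 mm across over 50 mm. Hangs in the rack leaning 30 degrees from vertical; draw it out along its axis, 60 mm or more. Seated, this point is 33 mm above the mouth.
- rack: Fixed sloping plywood board, 270 x 150 mm, on legs: 30 degrees, low at its front (own -x), rising to its +x. Origin on the table under its middle, z up, y along the row of holes; top face 88 mm high at the middle. The larger hole (83 mm) at y = -55 mm holds the larger core, the smaller at y = +68 mm the small core.
- mould_mouth (a point): Centre of the mouth of the fixed round plaster mould (180 mm across, 90 high), level with its flat rim, 90 mm above the table; z up, x and y turn with the mould. The conical hole matches the core: 81.6 mm across at the rim, 33.6 at its floor 60 mm down. The bar's upright pin stands 74 mm from here along +x.
- bar (a joint): Angle (rad) of the wooden hold-down bar on its pin, counter-clockwise from above, stops at 0 and 1.9. Up to 0.35: clear of the mouth. 1.87: short end points at the middle of the mouth, 4 mm above a seated flange. Bar 18 mm wide, 12 thick, underside 106 mm up; short end reaches 46 mm from the pin, peg end 59. Friction 0.06 N m; stays where left.
- bar_peg (a point): Centre of the upright round wooden peg on the bar, 14 mm across, 40 mm tall (118 to 158 mm above the table), 50 mm from the pin, on the far side of the pin from the short end. Seen from the pin, its heading from the mould's +x is (joint angle - 1.87) rad, counter-clockwise.
- small_core_knob (a point): Bystander: the small core, same shape with a 70 mm flange, in the rack's smaller hole; the point is the centre of its knob (20 mm across, 30 tall). Leave it there.
- core: The larger core as a whole, its origin at the centre of its foot (the taper's small end), 83 mm below the knob's centre along its axis.
- rolling_pin: Bystander: wooden rolling pin lying on the table, 44 mm in diameter, 270 mm long over its handles; origin under its middle, y along it.
- cast_bowl: Bystander: white bowl, 110 mm across, 60 mm high, on the table; origin under its middle.
There are look-alikes about, which are no part of the job. What is shaped like the part that bears mould_mouth but pink is not meant.

How it is judged:
By the outcome, as a careful person would: the job done as asked, in the order asked, and still so for the second after the job is handed in, with the robot touching nothing.
It also fails if it takes over 59 s, if anything falls off the work surface, if the arm or the gripper's body presses on something with over 40 N, if the wrist force passes 120 N, or if a joint passes its speed limit or range.

ROBOT

A 7-joint arm with a two-finger parallel gripper is mounted at the origin on the work surface. World frame = base frame: x ahead of the robot, y to its left, z up, the work surface at z = 0. Lengths are in m, angles in rad, forces in N, time in s.
With the tool pointing down it reaches from about 0.35 to 0.9 m from the base axis. Payload 8.1 kg.
Tool frame: the origin (TCP) lies on the centre line of the jaws, within the pads' length; the fingertips stand 19 mm ahead of it and the grasp point (between the pads) is the TCP (arm.tip_reach is the distance from the TCP to the fingertips, in m); z points along the fingers, y is the line along which they close (so a half turn about z gives the same grasp; the last joint's range is limited). The gripper opens to 92 mm and grips with 3 to 60 N. Pads are 19 mm wide; open, the fingers measure 130 mm over their backs; the gripper's body (75 mm by 190 mm) begins 47 mm behind the grasp point.
Start: joints at [-1.422, 0.434, 0.025, 1.573, -0.012, 1.134, -0.075], TCP at [0.156, 0.605, 0.246] pointing down, gripper open.
Joint ranges: [-2.62, 2.62], [-0.44, 2.09], [-1.27, 1.32], [0.08, 2.57], [-1.32, 4.46], [0.12, 2], [-2.74, 2.74]. Speed limits (rad/s): [2.22, 2.22, 3.01, 3.01, 3.14, 3.14, 3.14].

INTERFACE

Orientations are given as a rotation vector (axis times angle).
In Python, from cell import arm gives the robot as it stands.
- The arm moves only by the tool arm_command, never from a script. Its argument "targets" is a list that holds one entry, the list of rows, each a list of 6 numbers: the shift along the tool's x, y, z in m, then the turn, a rotation vector about the tool's x, y, z in rad. A call has 1 to 10 rows; each row shifts and turns the commanded pose from where the row before left it, along the tool's axes as they then stand; what a row does not reach is not made up. A row lasts 1/8 s, in which the tool goes at most 62.5 mm and 10.7 degrees, less where a joint would pass 70% of its speed; a pose out of reach is approached as far as the arm can. A call with a gripper value outside its range is refused whole. "jaw" is the finger opening in m, from 0 to 0.0918, set as the call begins (left out, the last holds). The fingers move at their own pace and stop on an object; "newtons" is the grip in N (left out, the last holds). Time passes only in rows, so rows that do not move let the fingers close. It gives the time, the measured TCP pose, the force, the opening and the grip force at its end, in the units of the state.
- arm.observe(): the state, without advancing time (a new reading comes with each control period).
- arm.get_image(name): name is "side" or "top"; returns a dict with "pixels" (384x512x3 uint8, red, green, blue), "z_map" (384x512 float32, m along the optical axis (not along the pixel's ray), 0 where there is no reading), "fx", "fy", "cx", "cy" (pixels), "dist" ([k1, k2, p1, p2, k3] as OpenCV has them; the pictures are not rectified), "xyz" and "rotation" of the camera in the world. Camera axes: x right, y down, z forward; pixel columns grow to the right and rows downward; lengths in m; the calibration is good to about 2 mm. A picture is of the moment at which its call begins.
- arm.sign_off(): hands the job in; it is judged then, once.
The state is a dict: "clock": time; "joints": joint angles; "dq": joint speeds; "joint_efforts": joint torques, N m; "position": TCP position; "ee_rot": TCP orientation; "force": force on the tool from outside, world axes, zero at the start; "ft_torque": the same for the moment, N m; "width": opening from 0.0 (shut) to 1.0 (fully open); "gripper_force": force on a finger pad.
Only numpy, scipy, OpenCV 4.12 (cv2) and the standard library are available. Lean on these libraries where they do the work, as an engineer would, in place of code of your own. Each camera call takes 0.05 s, during which the arm holds its last target. There are 200 camera calls.

## Working session

There is one attempt and no reset: what is moved stays moved. The work goes in short steps, Python scripts to look and compute and a tool call to move; the robot and the scene stay as the last step left them, time stands still between calls to the robot, and variables do not carry over. Pictures are saved under pics/ and viewed, at most 10 in all, crops included, and the job is handed in when it is done.

Besides the shell and the picture viewer there is one more tool, called after "Request:" as name(argument=value, ...), one argument or row to a line, values as JSON. arm_command: Moves the arm, as the interface text tells. Its arguments: {"type":"object","properties":{"targets":{"type":"array","items":{"type":"array","items":{"type":"array","items":{"type":"number"}}}},"jaw":{"type":"number"},"newtons":{"type":"number"}},"required":["targets"]}

```bash
mkdir -p pics; cat > h.py <<'E'
import numpy as np,cv2
from cell import arm
def grab(n):
    d=arm.get_image(n); np.savez(''+n+'.npz',**{k:np.array(v) for k,v in d.items()}); return d
def load(n): return dict(np.load(''+n+'.npz'))
def Rm(d):
    r=np.array(d['rotation']); return r if r.shape==(3,3) else cv2.Rodrigues(r.astype(float))[0]
def K(d): return np.array([[d['fx'],0,d['cx']],[0,d['fy'],d['cy']],[0,0,1]],float)
def rays(d,uv):
    n=cv2.undistortPoints(np.array(uv,float).reshape(-1,1,2),K(d),np.array(d['dist'],float))[:,0]
    return np.c_[n,np.ones(len(n))]
def plane(d,uv,z):
    r=rays(d,uv)@Rm(d).T; c=np.array(d['xyz']); return c+r*((z-c[2])/r[:,2])[:,None]
def cloud(d):
    h,w=d['z_map'].shape; v,u=np.mgrid[:h,:w]
    p=rays(d,np.c_[u.ravel(),v.ravel()])*d['z_map'].reshape(-1,1)
    return (p@Rm(d).T+np.array(d['xyz'])).reshape(h,w,3)
def proj(d,P):
    R=Rm(d); rv=cv2.Rodrigues(R.T)[0]; t=-R.T@np.array(d['xyz'],float)
    return cv2.projectPoints(np.array(P,float).reshape(-1,1,3),rv,t,K(d),np.array(d['dist'],float))[0][:,0]
E
python3 - <<'E'
from h import *
o=[]
for n in('top','side'):
    d=grab(n); print(n,d['xyz'],np.round(Rm(d),3).tolist(),d['fx'],d['dist'],np.shape(d['rotation']))
    cv2.imwrite(f'pics/{n}0.png',cv2.resize(d['pixels'][...,::-1],(768,576)))
print(arm.observe())
E
```

```text
top [ 3.10187512e-01 -9.72018000e-04  1.01964553e+00] [[0.079, -0.966, 0.247], [-0.997, -0.075, 0.026], [-0.007, -0.248, -0.969]] 410.2474631481718 [-0.03113339  0.          0.          0.          0.        ] (3,)
side [ 0.39460121 -0.82695658  0.77094649] [[0.987, -0.113, 0.116], [-0.16, -0.601, 0.783], [-0.018, -0.791, -0.612]] 485.18561411425844 [0.04566805 0.         0.         0.         0.        ] (3,)
{'clock': 0.1, 'joints': array([-1.42157671,  0.43514925,  0.02497321,  1.57399327, -0.01154553,
        1.13397465, -0.0750711 ]), 'dq': array([-0.00089071, -0.00157762, -0.00214914, -0.00357946, -0.00138434,
        0.001226  , -0.00011421]), 'joint_efforts': array([ 2.19588270e-03, -6.69132257e+01,  9.87598300e-01, -3.15151477e+01,
       -6.05030917e-02,  3.74304014e-02,  1.36662688e-04]), 'position': array([0.15568984, 0.6048681 , 0.24503091]), 'ee_rot': array([ 3.94539130e-01,  3.11671756e+00, -2.16963428e-03]), 'force': array([ 0.50906687,  0.0310351 , -0.20421982]), 'ft_torque': array([0.00171606, 0.01074526, 0.01958048]), 'gripper_force': 0.0, 'width': 0.9986493741537454}
```

View pics/top0.png

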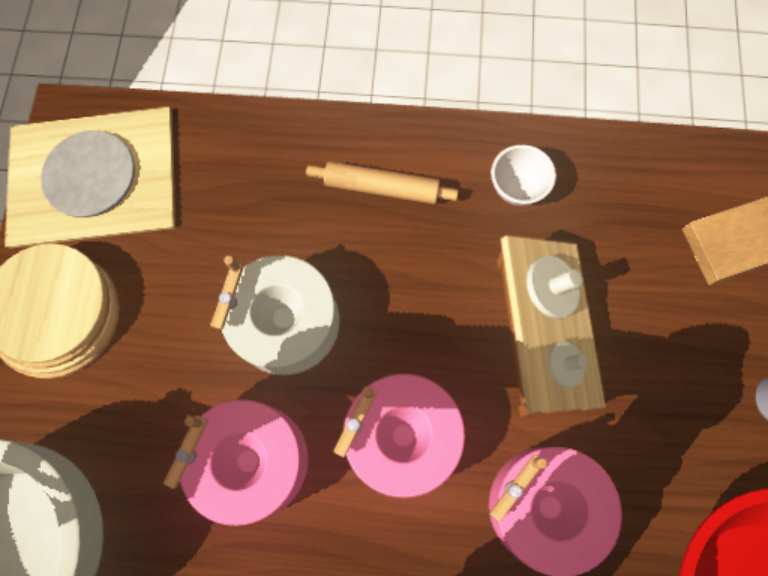

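View pics/side0.png

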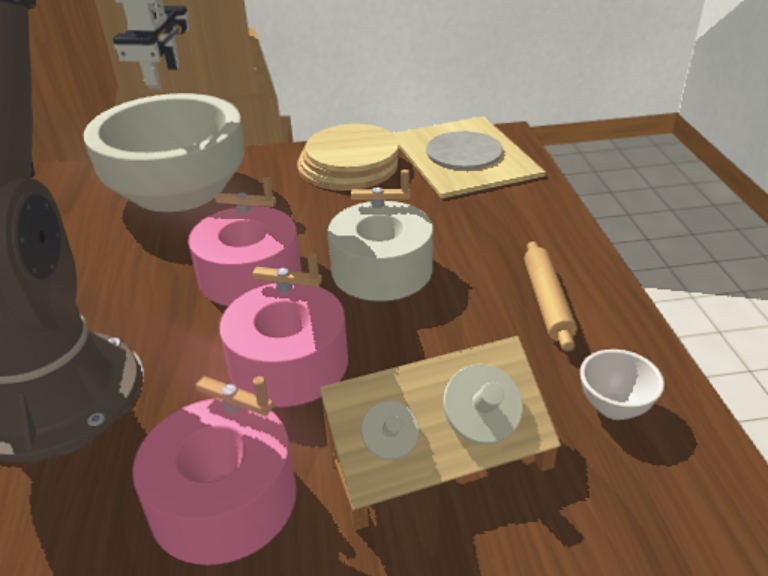

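The top view shows four moulds: one white at (280,313) and three pink at (240,462), (403,435) and (555,510). The white one is meant, since pink is excluded. There are two cores in the rack: flange (555,287), the larger, and (567,363), the smaller. I'm taking the first.

```bash
python3 - <<'E'
from h import *
def fitc(p):
    A=np.c_[2*p,np.ones(len(p))]; s=np.linalg.lstsq(A,(p**2).sum(1),rcond=None)[0]; return s[:2],np.sqrt(s[2]+s[0]**2+s[1]**2)
for n in('top','side'):
    d=load(n); c=cloud(d); px=d['pixels']; print(n)
    hsv=cv2.cvtColor(px,cv2.COLOR_RGB2HSV)
    if n=='top': box=(130,150,250,260); cb=(340,160,400,215)
    else: box=(200,110,300,210); cb=(285,235,355,305)
    def sub(b): 
        m=np.zeros(px.shape[:2],bool); m[b[1]:b[3],b[0]:b[2]]=1; return m
    # rim
    m=sub(box)&(abs(c[...,2]-.09)<.004)&(hsv[...,1]<90)
    m8=m.astype(np.uint8)
    cs,hi=cv2.findContours(m8,cv2.RETR_CCOMP,cv2.CHAIN_APPROX_NONE)
    for k,h in zip(cs,hi[0]):
        if len(k)>40:
            P=plane(d,k[:,0],.09)[:,:2]; ctr,r=fitc(P)
            for _ in range(5):
                e=abs(np.hypot(*(P-ctr).T)-r); ctr,r=fitc(P[e<max(.003,np.median(e))])
            print('rim',h[3],ctr,r,len(P))
    # bar (wood) near
    m=sub((box[0]-20,box[1]-30,box[2]+10,box[3]))&(c[...,2]>.104)&(c[...,2]<.2)
    for lab,lo,hi_ in(('bar',.113,.122),('pegtop',.150,.165),('mid',.122,.15)):
        q=m&(c[...,2]>lo)&(c[...,2]<hi_); P=c[q]
        if len(P)>3:
            print(lab,len(P),P.mean(0).round(4),'rgb',px[q].mean(0).round())
            if lab=='bar':
                ev,V=np.linalg.eigh(np.cov(P[:,:2].T)); t=(P[:,:2]-P[:,:2].mean(0))@V[:,1]
                print(' axis',V[:,1],t.min(),t.max())
    # core
    m=sub(cb)&(hsv[...,1]<60)&(c[...,2]>.06)
    P=c[m]; rng=np.random.default_rng(0); best=0
    for _ in range(500):
        a,b,e=P[rng.choice(len(P),3,False)]; nn=np.cross(b-a,e-a)
        if np.linalg.norm(nn)<1e-6: continue
        nn/=np.linalg.norm(nn); nn*=np.sign(nn[2]); k=abs((P-a)@nn)<.002
        if k.sum()>best: best=k.sum();B=k
    Q=P[B]; q0=Q.mean(0); nn=np.linalg.svd(Q-q0,full_matrices=False)[2][2]; nn*=np.sign(nn[2])
    print('flange n',nn,'tilt',np.degrees(np.arccos(nn[2])),'n',best,len(P))
    e1=np.cross(nn,[0,0,1]);e1/=np.linalg.norm(e1);e2=np.cross(nn,e1)
    mm=m.copy(); dist=(c-q0)@nn; f=(mm&(abs(dist)<.003)).astype(np.uint8)
    k=max(cv2.findContours(f,cv2.RETR_EXTERNAL,cv2.CHAIN_APPROX_NONE)[0],key=cv2.contourArea)[:,0]
    r=rays(d,k)@Rm(d).T; o=np.array(d['xyz']); X=o+r*(((q0-o)@nn)/(r@nn))[:,None]
    U=np.c_[(X-q0)@e1,(X-q0)@e2]; ctr,rr=fitc(U)
    for _ in range(5):
        e=abs(np.hypot(*(U-ctr).T)-rr); ctr,rr=fitc(U[e<max(.002,np.median(e))])
    fc=q0+ctr[0]*e1+ctr[1]*e2
    print('flange ctr',fc,rr,'knob pred',fc+.021*nn)
    kt=m&(dist>.036)&(dist<.05); T=c[kt]; print('knob top',len(T),T.mean(0),((T-q0)@nn).mean(),'->knob',T.mean(0)-.021*nn)
    # rack board
    R=sub((330,155,410,280) if n=='top' else (210,220,375,340))&(c[...,2]>.03)&(hsv[...,1]>70)
    P=c[R]
    print('board',len(P)); best=0
    for _ in range(500):
        a,b,e=P[rng.choice(len(P),3,False)]; v=np.cross(b-a,e-a)
        if np.linalg.norm(v)<1e-6: continue
        v/=np.linalg.norm(v); v*=np.sign(v[2]); k=abs((P-a)@v)<.002
        if k.sum()>best: best=k.sum();B=k
    Q=P[B];v=np.linalg.svd(Q-Q.mean(0),full_matrices=False)[2][2];v*=np.sign(v[2]);print('board n',v,best,Q.mean(0))
E
python3 - <<'E'
import sys; sys.path.insert(0,'.')
from h import *
t=load('top')['pixels'][130:290,120:420]; s=load('side')['pixels'][100:350,180:400]
a=cv2.resize(t,(600,320)); b=cv2.resize(s,(800-600+82,320))[:, :200]
s=cv2.resize(s,(282,320))
cv2.imwrite('pics/crop.png',np.hstack([cv2.resize(t,(510,272)),cv2.resize(s,(240,272))])[...,::-1])
E
```

```text
top
rim -1 [0.51628565 0.20927987] 0.08844857160227403 217
rim 0 [0.51614996 0.2094092 ] 0.040423842492574476 102
bar 337 [0.5243 0.2826 0.1178] rgb [217. 177. 125.]
 axis [-0.98001017  0.19894741] -0.0574848374800689 0.04776416801681472
pegtop 42 [0.5309 0.222  0.1567] rgb [183. 135.  87.]
mid 38 [0.5605 0.274  0.1346] rgb [147. 114.  84.]
flange n [ 0.0795707  -0.49456058  0.86549312] tilt 30.06093951717686 n 688 1121
flange ctr [ 0.58649265 -0.2191727   0.09969287] 0.04800695760523534 knob pred [ 0.58816364 -0.22955847  0.11786823]
knob top 89 [ 0.58978511 -0.23839655  0.13558229] 0.04083138781141098 ->knob [ 0.58811413 -0.22801078  0.11740694]
board 4150
board n [ 0.08920433 -0.49579809  0.86384422] 3126 [ 0.51598506 -0.21839509  0.09357168]
side
rim -1 [0.51774144 0.20945614] 0.08941602768955255 171
rim 0 [0.51729557 0.20828667] 0.03943598073950887 72
bar 424 [0.4433 0.1754 0.118 ] rgb [162. 132.  97.]
 axis [0.59838561 0.80120825] -0.15099790886298295 0.1694925298299849
pegtop 67 [0.4684 0.1519 0.1559] rgb [131. 103.  72.]
mid 152 [0.4533 0.1656 0.1342] rgb [125. 104.  81.]
flange n [ 0.08557883 -0.4974806   0.86324349] tilt 30.317264343009374 n 1450 2193
flange ctr [ 0.5871075  -0.2196537   0.09905958] 0.04883478169203954 knob pred [ 0.58890465 -0.23010079  0.11718769]
knob top 192 [ 0.59031439 -0.24024004  0.13512172] 0.04164615473586893 ->knob [ 0.58851724 -0.22979295  0.11699361]
board 8971
board n [ 0.08788412 -0.49321181  0.86545855] 6420 [ 0.52074384 -0.22899258  0.08665276]
```

View pics/crop.png

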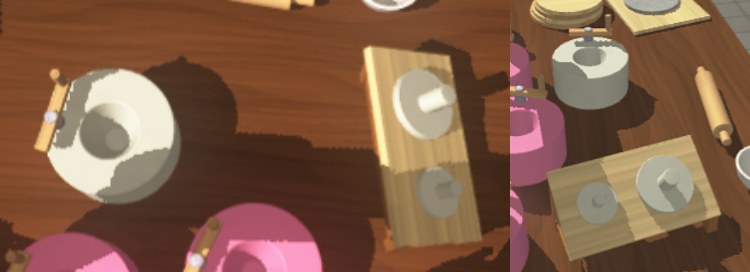

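The crop confirms it: the white mould has its bar at crop (52,112), and the larger core is the one with flange (425,103). The smaller core is at (440,192).

The measurements agree with the given sizes:
- **Core:** knob centre (0.588, -0.229, 0.117), tilt 30°.
- **Mould:** mouth (0.517, 0.209).
- **Bar:** pin 74 mm from the mouth, bar angle about 0.18.

Next I plan the approach.

```bash
cat >> h.py <<'E'
from scipy.spatial.transform import Rotation as Ro
KN=np.array([.5884,-.2293,.1172]); N=np.array([.087,-.4955,.864]); N/=np.linalg.norm(N)
MO=np.array([.5167,.2090,.09]); PIN=np.array([.5226,.2830,0])
def frame(z,yh):
    z=np.array(z,float)/np.linalg.norm(z); y=np.array(yh,float); y-=z*(y@z); y/=np.linalg.norm(y)
    return np.c_[np.cross(y,z),y,z]
def cur():
    s=arm.observe(); return s['position'],Ro.from_rotvec(s['ee_rot']).as_matrix(),s
def delta(p1,R1):
    p,R,s=cur(); print('shift tool',(R.T@(p1-p)).round(4),'turn',Ro.from_matrix(R.T@R1).as_rotvec().round(4),'| shift after turn',(R1.T@(p1-p)).round(4),'F',s['force'].round(1))
E
python3 -c "
from h import *
R=frame(-N,[.985,.173,0]); delta(KN+.093*N,R)
p,R0,s=cur(); print(R0.round(3))"
```

```text
shift tool [-0.6462 -0.7426  0.0486] turn [-0.3027  0.4688  1.117 ] | shift after turn [-0.839   0.2819 -0.4336] F [ 0.5  0.  -0.2]
[[-0.968  0.249 -0.   ]
 [ 0.249  0.968 -0.001]
 [-0.    -0.001 -1.   ]]
```

Request:
arm_command(
  targets=[
    [[-0.02,-0.023,-0.01,0,0,0],[-0.026,-0.03,-0.01,0,0,0],[-0.026,-0.03,-0.01,0,0,0],[-0.026,-0.03,-0.01,0,0,0],[-0.026,-0.03,-0.01,0,0,0],[-0.026,-0.03,0,0,0,0],[-0.026,-0.03,0,0,0,0],[-0.026,-0.03,0,0,0,0],[-0.026,-0.03,0,0,0,0],[-0.026,-0.03,0,0,0,0]],
  ],
  jaw=0.07,
)

```text
clock: 1.35
position: [0.329, 0.2568, 0.2956]
ee_rot: [-0.395, -3.117, 0.0]
force: [0.8, 0.7, 0.4]
width: 0.76
gripper_force: 0.0
```

Request:
arm_command(
  targets=[
    [[-0.026,-0.03,0,0,0,0],[-0.026,-0.03,0,0,0,0],[-0.026,-0.03,0,0,0,0],[-0.026,-0.03,0,0,0,0],[-0.026,-0.03,0,0,0,0],[-0.026,-0.03,0,0,0,0],[-0.026,-0.03,0,0,0,0],[-0.026,-0.03,0,0,0,0],[-0.026,-0.03,0,0,0,0],[-0.026,-0.03,0,0,0,0]],
  ],
)

```text
clock: 2.6
position: [0.506, -0.0981, 0.2955]
ee_rot: [-0.394, -3.116, -0.0]
force: [-0.2, 0.1, 0.3]
width: 0.761
gripper_force: 0.0
```

Request:
arm_command(
  targets=[
    [[0,0,0,-0.03,0.047,0.112],[0,0,0,-0.03,0.047,0.112],[0,0,0,-0.03,0.047,0.112],[0,0,0,-0.03,0.047,0.112],[0,0,0,-0.03,0.047,0.112],[0,0,0,-0.03,0.047,0.112],[0,0,0,-0.03,0.047,0.112],[0,0,0,-0.03,0.047,0.112],[0,0,0,-0.03,0.047,0.112],[0,0,0,-0.03,0.047,0.112]],
  ],
)

```text
clock: 3.85
position: [0.5057, -0.097, 0.2954]
ee_rot: [-1.741, -2.058, -0.467]
force: [0.5, -0.1, -0.4]
width: 0.762
gripper_force: 0.0
```

```bash
python3 -c "
from h import *
R=frame(-N,[.985,.173,0]); delta(KN+.093*N,R);print(cur()[2]['clock'],cur()[0],cur()[2]['joints'].round(2))"
```

```text
shift tool [-0.2142  0.0601 -0.0124] turn [-0.0012 -0.0025 -0.0072] | shift after turn [-0.2146  0.0586 -0.0118] F [ 0.5 -0.1 -0.4]
3.85 [ 0.50570247 -0.09700443  0.2953765 ] [-0.16  0.47  0.8   1.67 -0.68  1.58  0.97]
```

Request:
arm_command(
  targets=[
    [[-0.0357,0.01,-0.002,0,0,-0.001],[-0.0357,0.01,-0.002,0,0,-0.001],[-0.0357,0.01,-0.002,0,0,-0.001],[-0.0357,0.01,-0.002,0,0,-0.001],[-0.0357,0.01,-0.002,0,0,-0.001],[-0.0357,0.01,-0.002,0,0,-0.001],[0,0,0,0,0,0],[0,0,0,0,0,0]],
  ],
)

```text
clock: 4.85
position: [0.5976, -0.2746, 0.1979]
ee_rot: [-1.732, -2.068, -0.468]
force: [-0.1, 0.1, -0.2]
width: 0.762
gripper_force: 0.0
```

```bash
python3 -c "
from h import *
R=frame(-N,[.985,.173,0]); delta(KN+.093*N,R);delta(KN+.003*N,R)
d=grab('side');u=proj(d,[KN,KN+.021*N,KN+.074*N,KN+.093*N]);print(u)
im=d['pixels'][170:330,240:400,::-1].copy()
for a in u: cv2.circle(im,(int(a[0]-240),int(a[1]-170)),1,(0,0,255),-1)
cv2.imwrite('pics/pre.png',cv2.resize(im,(480,480)))"
```

```text
shift tool [-0.0007 -0.0012 -0.    ] turn [-0.0019 -0.0015  0.0025] | shift after turn [-0.0007 -0.0012 -0.    ] F [-0.1  0.1 -0.2]
shift tool [-0.0008 -0.001   0.09  ] turn [-0.0019 -0.0015  0.0025] | shift after turn [-0.0007 -0.0012  0.09  ] F [-0.1  0.1 -0.2]
[[324.30085839 264.81797226]
 [327.33315614 261.80595946]
 [335.61186783 253.58738361]
 [338.82109325 250.4033402 ]]
```

View pics/pre.png

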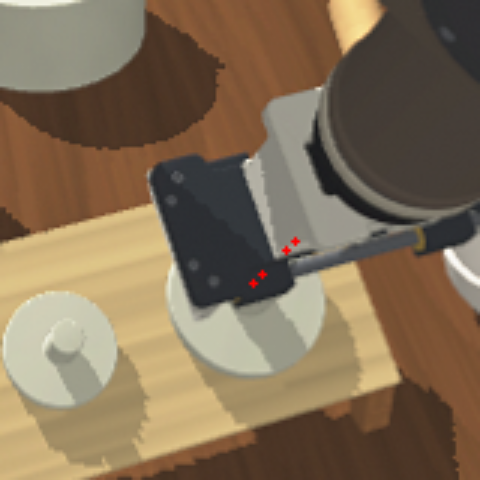

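The gripper hangs over the larger flange, centred at crop (245,300), with the jaws astride the knob axis. The small core is clear. Descending along the axis.

Request:
arm_command(
  targets=[
    [[-0.0007,-0.001,0.015,0,0,0],[0,0,0.015,0,0,0],[0,0,0.015,0,0,0],[0,0,0.015,0,0,0],[0,0,0.01,0,0,0],[0,0,0.01,0,0,0],[0,0,0.01,0,0,0],[0,0,0,0,0,0]],
  ],
)

```text
clock: 5.9
position: [0.5887, -0.2304, 0.1193]
ee_rot: [-1.731, -2.068, -0.468]
force: [0.2, 0.5, 0.1]
width: 0.762
gripper_force: 0.0
```

Request:
arm_command(
  targets=[
    [[0,0,0,0,0,0],[0,0,0,0,0,0],[0,0,0,0,0,0],[0,0,0,0,0,0],[0,0,0,0,0,0],[0,0,0,0,0,0],[0,0,0,0,0,0],[0,0,0,0,0,0]],
  ],
  jaw=0.01,
  newtons=40,
)

```text
clock: 6.9
position: [0.589, -0.2312, 0.12]
ee_rot: [-1.732, -2.069, -0.468]
force: [1.3, -1.2, 0.3]
width: 0.296
gripper_force: 40.0
```

The opening is 27 mm, which matches the knob. Drawing it out along the axis.

Request:
arm_command(
  targets=[
    [[0,0,-0.005,0,0,0],[0,0,-0.01,0,0,0],[0,0,-0.01,0,0,0],[0,0,-0.015,0,0,0],[0,0,-0.015,0,0,0],[0,0,-0.015,0,0,0],[0,0,-0.015,0,0,0],[0,0,-0.015,0,0,0],[0,0,0,0,0,0]],
  ],
)

```text
clock: 8.02
position: [0.5979, -0.2819, 0.2075]
ee_rot: [-1.734, -2.07, -0.468]
force: [-0.3, -0.7, -3.6]
width: 0.295
gripper_force: 40.0
```

```bash
python3 -c "
from h import *
p,R,s=cur();print(s['force'],s['width'],p)
delta(np.array([.5167,.209,.30]),frame([0,0,-1],[.985,.173,0]))"
```

```text
[-0.27831018 -0.67666473 -3.62975052] 0.2950895921865459 [ 0.59785253 -0.28194634  0.20745483]
shift tool [0.4767 0.0062 0.1699] turn [ 5.000e-04 -5.263e-01  2.500e-03] | shift after turn [ 0.4976  0.005  -0.0925] F [-0.3 -0.7 -3.6]
```

Request:
arm_command(
  targets=[
    [[0.01,0,-0.0173,0,0,0],[0.012,0,-0.0207,0,0,0],[0.012,0,-0.0207,0,0,0],[0.01,0,-0.0173,0,0,0],[0,0,0,0,-0.06,0],[0,0,0,0,-0.09,0],[0,0,0,0,-0.1,0],[0,0,0,0,-0.11,0],[0,0,0,0,-0.1,0],[0,0,0,0,-0.066,0]],
  ],
)

```text
clock: 9.28
position: [0.598, -0.2796, 0.2953]
ee_rot: [2.015, 2.41, 0.003]
force: [-0.1, -0.7, -4.0]
width: 0.299
gripper_force: 40.0
```

```bash
python3 -c "
from h import *
p,R,s=cur();print(s['force'],s['width'],p)
delta(np.array([.5167,.209,.30]),frame([0,0,-1],[.985,.173,0]))"
```

```text
[-0.14577505 -0.74866676 -4.02095562] 0.29942782409361196 [ 0.59803185 -0.2796224   0.29533572]
shift tool [ 0.4953  0.0065 -0.0041] turn [ 0.0016 -0.0011  0.0041] | shift after turn [ 0.4953  0.0044 -0.0047] F [-0.1 -0.7 -4. ]
```

Request:
arm_command(
  targets=[
    [[0.015,0,0,0,0,0],[0.03,0.001,0,0,0,0],[0.04,0.001,0,0,0,0],[0.04,0.001,0,0,0,0],[0.04,0.001,0,0,0,0],[0.04,0.001,0,0,0,0],[0.04,0.001,0,0,0,0],[0.04,0,0,0,0,0],[0.04,0,0,0,0,0],[0.04,0,0,0,0,0]],
  ],
)

```text
clock: 10.52
position: [0.5385, 0.0811, 0.2954]
ee_rot: [-2.015, -2.405, -0.004]
force: [0.2, -0.4, -3.1]
width: 0.302
gripper_force: 40.0
```

Request:
arm_command(
  targets=[
    [[0.04,0,0,0,0,0],[0.04,0,0,0,0,0],[0.03,0,0,0,0,0],[0.015,0,0,0,0,0.003],[0.005,0,0,0,0,0],[0,0,0,0,0,0],[0,0,0,0,0,0]],
  ],
)

```text
clock: 11.4
position: [0.5169, 0.2059, 0.2954]
ee_rot: [-2.022, -2.403, -0.002]
force: [-0.4, -0.5, -3.6]
width: 0.301
gripper_force: 40.0
```

```bash
python3 - <<'E'
from h import *
p,R,s=cur();print(s['force'],s['width'],p)
delta(np.array([.5167,.209,.126]),frame([0,0,-1],[.985,.173,0]))
for n in('side','top'):
    d=grab(n); c=cloud(d); hsv=cv2.cvtColor(d['pixels'],cv2.COLOR_RGB2HSV)
    m=(np.hypot(c[...,0]-p[0],c[...,1]-p[1])<.062)&(c[...,2]>.18)&(c[...,2]<.275)&(hsv[...,1]<70)
    P=c[m]; print(n,len(P))
    if len(P)>100:
        h=np.histogram(P[:,2],bins=np.arange(.18,.28,.005)); print(h[0])
    u=proj(d,[p])[0].astype(int); x0,y0=np.maximum(u-70,0)
    cv2.imwrite(f'pics/hang_{n}.png',cv2.resize(d['pixels'][y0:y0+160,x0:x0+140,::-1],(420,480)))
a=cv2.imread('pics/hang_side.png');b=cv2.imread('pics/hang_top.png')
cv2.imwrite('pics/hang.png',cv2.resize(np.hstack([a,b]),(700,400)))
E
```

```text
[-0.3719735  -0.46914167 -3.55045101] 0.3013283497531761 [0.51685124 0.20592196 0.29539619]
shift tool [0.0027 0.0004 0.1694] turn [ 0.0001 -0.0021 -0.0021] | shift after turn [0.0031 0.0004 0.1694] F [-0.4 -0.5 -3.6]
side 888
[  0   0   0   0   0   0  15  25  28  29  30  28  39  46  23   3  61  91
 470   0]
top 705
[  0   0   0   0   0   0   0   0   0   0   0   0   0   0   0   1  19 104
 581   0]
```

View pics/hang.png

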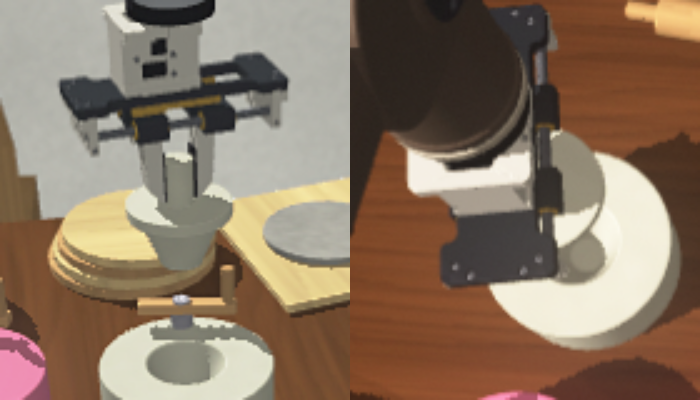

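The core hangs upright in the jaws, with its flange at (178,210) in the left half and the mould mouth at (187,360) below. I'll measure the flange tilt and centre before inserting.

```bash
python3 - <<'E'
from h import *
from scipy.optimize import least_squares
p,R,s=cur()
for n in('side','top'):
    d=load(n); c=cloud(d); hsv=cv2.cvtColor(d['pixels'],cv2.COLOR_RGB2HSV)
    m=(np.hypot(c[...,0]-p[0],c[...,1]-p[1])<.06)&(c[...,2]>.255)&(c[...,2]<.2745)&(hsv[...,1]<70)
    P=c[m]
    for _ in range(4):
        A=np.c_[P[:,:2]-p[:2],np.ones(len(P))]; k=np.linalg.lstsq(A,P[:,2],rcond=None)[0]; e=abs(A@k-P[:,2]); P=P[e<max(.0015,2*np.median(e))]
    print(n,len(P),'slope x,y',k[:2].round(3),'z at tcp',k[2].round(4))
    z=k[2]; mm=(m|False)&(abs(c[...,2]-z)<.004)
    cc=cv2.findContours(mm.astype(np.uint8),cv2.RETR_EXTERNAL,cv2.CHAIN_APPROX_NONE)[0]
    Q=plane(d,max(cc,key=len)[:,0],z)[:,:2]
    f=least_squares(lambda v:np.hypot(*(Q-v[:2]).T)-.049,p[:2],loss='soft_l1',f_scale=.001)
    r=abs(f.fun); print('centre',f.x.round(4),len(Q),'med resid',np.median(r).round(4))
    # taper side axis
    T=c[(np.hypot(c[...,0]-p[0],c[...,1]-p[1])<.05)&(c[...,2]>.205)&(c[...,2]<.252)&(hsv[...,1]<70)]
    if len(T)>80:
        g=least_squares(lambda v:np.hypot(T[:,0]-v[0]-v[2]*(T[:,2]-.23),T[:,1]-v[1]-v[3]*(T[:,2]-.23))-(.020+.4*(T[:,2]-v[4])),[*p[:2],0,0,.21],loss='soft_l1',f_scale=.001)
        print('taper',g.x.round(4),len(T))
E
```

```text
side 384 slope x,y [0.002 0.012] z at tcp 0.2723
centre [0.5162 0.1991] 100 med resid 0.0016
taper [ 0.5166  0.2044 -0.0018  0.0011  0.212 ] 247
top 491 slope x,y [0.003 0.01 ] z at tcp 0.2717
centre [0.5143 0.204 ] 108 med resid 0.0023
```

Request:
arm_command(
  targets=[
    [[0.0037,0.0005,0.015,0,0,0],[0,0,0.025,0,0,0],[0,0,0.025,0,0,0],[0,0,0.025,0,0,0],[0,0,0.02,0,0,0],[0,0,0.015,0,0,0],[0,0,0.015,0,0,0],[0,0,0.01,0,0,0],[0,0,0.005,0,0,0],[0,0,0,0,0,0]],
  ],
)

```text
clock: 12.75
position: [0.5164, 0.2114, 0.1402]
ee_rot: [-2.019, -2.405, -0.002]
force: [0.0, -0.2, -2.6]
width: 0.3
gripper_force: 40.0
```

Request:
arm_command(
  targets=[
    [[0,0,0.003,0,0,0],[0,0,0.003,0,0,0],[0,0,0.003,0,0,0],[0,0,0,0,0,0]],
  ],
)

```text
clock: 13.25
position: [0.5162, 0.2114, 0.131]
ee_rot: [-2.019, -2.405, -0.002]
force: [0.3, -0.4, -3.5]
width: 0.297
gripper_force: 40.0
```

Request:
arm_command(
  targets=[
    [[-0.0015,0.0005,0.001,0,0,0],[0,0,0.002,0,0,0],[0,0,0,0,0,0]],
  ],
)

```text
clock: 13.62
position: [0.5177, 0.2108, 0.1285]
ee_rot: [-2.019, -2.406, -0.005]
force: [0.1, 4.8, -1.7]
width: 0.296
gripper_force: 40.0
```

Request:
arm_command(
  targets=[
    [[0,0,0.001,0,0,0],[0,0,0.001,0,0,0],[0,0,0,0,0,0]],
  ],
)

```text
clock: 14.0
position: [0.5179, 0.2114, 0.1268]
ee_rot: [-2.018, -2.406, -0.006]
force: [1.2, 7.6, 4.0]
width: 0.298
gripper_force: 40.0
```

The mouth wall is pushing the core toward +y, so I'll give way in that direction and continue.

Request:
arm_command(
  targets=[
    [[0.002,0,0,0,0,0],[0,0,0,0,0,0]],
  ],
)

```text
clock: 14.25
position: [0.5173, 0.2121, 0.1264]
ee_rot: [-2.02, -2.405, -0.003]
force: [2.4, 3.0, -0.1]
width: 0.299
gripper_force: 40.0
```

Request:
arm_command(
  targets=[
    [[0,0,0.001,0,0,0],[0,0,0.001,0,0,0],[0,0,0,0,0,0]],
  ],
)

```text
clock: 14.62
position: [0.5176, 0.2123, 0.1257]
ee_rot: [-2.019, -2.405, -0.005]
force: [-2.2, 3.4, 17.2]
width: 0.296
gripper_force: 40.0
```

Fz is now 17 N at the expected height, so the core is seated. Easing off, releasing and retreating.

Request:
arm_command(
  targets=[
    [[0.0008,0,-0.0012,0,0,0],[0,0,0,0,0,0]],
  ],
  newtons=10,
)

```text
clock: 14.88
position: [0.5173, 0.2124, 0.1256]
ee_rot: [-2.02, -2.405, -0.003]
force: [4.7, 0.8, 3.5]
width: 0.305
gripper_force: 10.0
```

Request:
arm_command(
  targets=[
    [[0,0,0,0,0,0],[0,0,0,0,0,0],[0,0,0,0,0,0],[0,0,0,0,0,0],[0,0,-0.005,0,0,0],[0,0,-0.015,0,0,0],[0,0,-0.025,0,0,0],[0,0,-0.025,0,0,0],[0,0,-0.02,0,0,0],[0,0,0,0,0,0]],
  ],
  jaw=0.05,
)

```text
clock: 16.12
position: [0.5177, 0.2128, 0.2174]
ee_rot: [-2.02, -2.406, -0.007]
force: [-0.5, 0.7, 0.1]
width: 0.544
gripper_force: 0.0
```

Request:
arm_command(
  targets=[
    [[-0.04,0,-0.02,0,0,0],[-0.05,0,-0.02,0,0,0],[-0.05,0,0,0,0,0],[-0.04,0,0,0,0,0],[0,0,0,0,0,0]],
  ],
)

```text
clock: 16.75
position: [0.5477, 0.0313, 0.2552]
ee_rot: [-2.027, -2.399, -0.002]
force: [-0.4, 0.5, -1.3]
width: 0.545
gripper_force: 0.0
```

```bash
python3 - <<'E'
from h import *
from scipy.optimize import least_squares
for n in('top','side'):
    d=grab(n); c=cloud(d); hsv=cv2.cvtColor(d['pixels'],cv2.COLOR_RGB2HSV); r=np.hypot(c[...,0]-MO[0],c[...,1]-MO[1])
    m=(r<.06)&(abs(c[...,2]-.102)<.0045)&(hsv[...,1]<70)
    P=c[m]; A=np.c_[P[:,:2]-MO[:2],np.ones(len(P))]
    k=np.linalg.lstsq(A,P[:,2],rcond=None)[0]; print(n,'flange',len(P),k.round(4))
    rim=c[(r>.06)&(r<.085)&(abs(c[...,2]-.09)<.006)&(hsv[...,1]<70)]; print('rim z',np.median(rim[:,2]))
    kt=c[(r<.03)&(c[...,2]>.14)&(c[...,2]<.149)]; print('knobtop',len(kt),kt.mean(0).round(4))
    # bar
    mw=(r>.045)&(r<.13)&(c[...,1]>.24)&(c[...,2]>.108)
    b=c[mw&(c[...,2]>.114)&(c[...,2]<.122)]; b=b
    ev,V=np.linalg.eigh(np.cov(b[:,:2].T)); t=(b[:,:2]-b[:,:2].mean(0))@V[:,1]
    print('bar',len(b),b.mean(0).round(4),V[:,1].round(3),t.min().round(4),t.max().round(4))
    pt=c[mw&(c[...,2]>.154)&(c[...,2]<.163)]; print('pegtop',len(pt),pt.mean(0).round(4) if len(pt) else '')
    mid=c[mw&(c[...,2]>.122)&(c[...,2]<.15)&(hsv[...,1]<60)]; print('pinhead',len(mid),mid.mean(0).round(4) if len(mid) else '',mid[:,2].max() if len(mid) else '')
    u=proj(d,[MO])[0].astype(int); x0,y0=u-60
    cv2.imwrite(f'pics/s_{n}.png',cv2.resize(d['pixels'][y0:y0+120,x0:x0+120,::-1],(390,390)))
cv2.imwrite('pics/seat.png',np.hstack([cv2.imread('pics/s_top.png'),cv2.imread('pics/s_side.png')]))
p,R,s=cur();print(s['clock'],p,R.round(3).tolist())
E
```

```text
top flange 0 [0. 0. 0.]
rim z nan
knobtop 0 [nan nan nan]
  return _methods._mean(a, axis=axis, dtype=dtype,
  ret = ret.dtype.type(ret / rcount)
<stdin>:9: RuntimeWarning: Mean of empty slice.
  ret = um.true_divide(
  avg = a.mean(axis, **keepdims_kw)
<stdin>:13: RuntimeWarning: Degrees of freedom <= 0 for slice
  c *= np.true_divide(1, fact)
  c *= np.true_divide(1, fact)
<stdin>:13: RuntimeWarning: Mean of empty slice.
<stdin>:14: RuntimeWarning: Mean of empty slice.
Traceback (most recent call last):
ValueError: zero-size array to reduction operation minimum which has no identity
```

```bash
cat > seat.py <<'E'
from h import *
import sys
ims=[]
for n in sys.argv[2:]:
    d=grab(n); c=cloud(d); hsv=cv2.cvtColor(d['pixels'],cv2.COLOR_RGB2HSV); r=np.hypot(c[...,0]-MO[0],c[...,1]-MO[1])
    def rep(l,m):
        P=c[m]; print(n,l,len(P),P.mean(0).round(4) if len(P) else '',P.max(0).round(4) if len(P) else ''); return P
    P=rep('flange',(r<.06)&(abs(c[...,2]-.102)<.0045)&(hsv[...,1]<70))
    if len(P)>50: print(' plane',np.linalg.lstsq(np.c_[P[:,:2]-MO[:2],np.ones(len(P))],P[:,2],rcond=None)[0].round(4))
    rep('rim',(r>.06)&(r<.085)&(abs(c[...,2]-.09)<.006)&(hsv[...,1]<70))
    rep('knobtop',(r<.03)&(c[...,2]>.14)&(c[...,2]<.149))
    w=(r>.02)&(r<.15)&(c[...,1]>.215)
    rep('pegtop',w&(c[...,2]>.154)&(c[...,2]<.163)); rep('pin',w&(c[...,2]>.121)&(c[...,2]<.15)&(hsv[...,1]<60))
    b=rep('bar',w&(c[...,2]>.114)&(c[...,2]<.121))
    if len(b)>20:
        V=np.linalg.eigh(np.cov(b[:,:2].T))[1][:,1]; t=(b[:,:2]-b[:,:2].mean(0))@V; print(' axis',V.round(3),t.min().round(4),t.max().round(4))
    x0,y0=proj(d,[MO])[0].astype(int)-60
    ims.append(cv2.resize(d['pixels'][y0:y0+120,x0:x0+120,::-1],(390,390)))
cv2.imwrite('pics/'+sys.argv[1]+'.png',np.hstack(ims))
p,R,s=cur();print(s['clock'],p)
E
python3 seat.py seat side
```

```text
side flange 582 [0.5155 0.2    0.1026] [0.5663 0.2594 0.1065]
 plane [0.006  0.0146 0.1028]
side rim 858 [0.5133 0.1915 0.091 ] [0.6009 0.2915 0.095 ]
side knobtop 63 [0.5163 0.2078 0.1444] [0.5285 0.2241 0.1478]
side pegtop 10 [0.5757 0.2739 0.1574] [0.5788 0.2843 0.1596]
side pin 18 [0.5241 0.2831 0.1227] [0.5321 0.2917 0.1244]
side bar 118 [0.5185 0.2828 0.1177] [0.5823 0.3035 0.1206]
 axis [-0.98   0.201] -0.0633 0.041
16.85 [0.54755901 0.03543336 0.25463362]
```

View pics/seat.png

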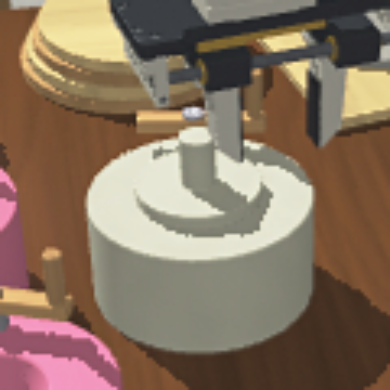

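The core is seated: its flange at crop (200,195) lies flat, with its top 11.6 mm above the rim, and the knob top is at 0.144. The bar has not moved. Next I go to the peg.

```bash
python3 -c "
from h import *
delta(np.array([.572,.273,.23]),frame([0,0,-1],[.98,-.2,0]))"
```

```text
shift tool [0.2297 0.065  0.0252] turn [-0.0011 -0.0025  0.3744] | shift after turn [ 0.2377 -0.0236  0.0246] F [-0.6  0.1 -0.1]
```

Request:
arm_command(
  targets=[
    [[0.02,0.005,0,0,0,0],[0.035,0.01,0,0,0,0],[0.04,0.012,0,0,0,0],[0.045,0.013,0,0,0,0],[0.04,0.011,0,0,0,0],[0.03,0.009,0,0,0,0],[0.02,0.005,0,0,0,0.094],[0,0,0.01,0,0,0.094],[0,0,0.01,0,0,0.094],[0,0,0.005,0,0,0.092]],
  ],
  jaw=0.045,
)

```text
clock: 18.1
position: [0.5703, 0.2768, 0.2291]
ee_rot: [-2.429, -1.988, 0.001]
force: [-0.5, 0.3, -0.4]
width: 0.494
gripper_force: 0.0
```

Request:
arm_command(
  targets=[
    [[0,0,0,0,0,0],[0,0,0,0,0,0]],
  ],
)

```text
clock: 18.35
position: [0.5715, 0.2748, 0.2304]
ee_rot: [-2.427, -1.992, -0.001]
force: [-0.0, -0.0, -0.1]
width: 0.489
gripper_force: 0.0
```

```bash
python3 -c "
from h import *
delta(np.array([.572,.273,.148]),frame([0,0,-1],[.98,-.2,0]));print(cur()[0],cur()[2]['clock'])"
```

```text
shift tool [-0.0018  0.0009  0.0824] turn [-0.0009 -0.0019  0.0054] | shift after turn [-0.0016  0.0009  0.0824] F [-0.  -0.  -0.1]
[0.5714826  0.27476252 0.23039885] 18.35
```

Request:
arm_command(
  targets=[
    [[-0.0018,0.001,0.015,0,0,0.005],[0,0,0.018,0,0,0],[0,0,0.018,0,0,0],[0,0,0.016,0,0,0],[0,0,0.01,0,0,0],[0,0,0.005,0,0,0],[0,0,0,0,0,0]],
  ],
)

```text
clock: 19.23
position: [0.5727, 0.2712, 0.1484]
ee_rot: [-2.436, -1.981, -0.002]
force: [0.8, -0.3, -0.6]
width: 0.491
gripper_force: 0.0
```

Request:
arm_command(
  targets=[
    [[0,0,0,0,0,0],[0,0,0,0,0,0],[0,0,0,0,0,0],[0,0,0,0,0,0],[0,0,0,0,0,0],[0,0,0,0,0,0]],
  ],
  jaw=0.005,
  newtons=12,
)

```text
clock: 19.98
position: [0.5728, 0.2714, 0.1486]
ee_rot: [-2.436, -1.981, -0.002]
force: [0.1, 0.7, 1.2]
width: 0.15
gripper_force: 12.0
```

```bash
python3 -c "
from h import *
p,R,s=cur();print(p,s['width']*91.8,s['force'],np.hypot(*(p-PIN)[:2]),R[:,1])
# arc rows: n steps
a0=np.arctan2(*(p-PIN)[1::-1]); a1=1.491; n=18; print(a0,a1-a0)
b=(a1-a0)/n; v=lambda a:.05*np.array([np.cos(a),np.sin(a),0])
print('row',R.T@(v(a0+b)-v(a0)),-b*-1)"
```

```text
[0.57276116 0.27137524 0.14864648] 13.745746634429016 [0.12831535 0.69457644 1.18297436] 0.05149055595419417 [ 9.79048302e-01 -2.03627561e-01 -4.89141864e-04]
-0.22772811006935148 1.7187281100693517
row [ 4.77092000e-03 -1.19661195e-04  1.01864890e-05] 0.09548489500385288
```

The peg is gripped, with an opening of 13.7 mm. Swinging it half of the arc.

Request:
arm_command(
  targets=[
    [[0.0048,-0.0002,0,0,0,-0.094],[0.0048,-0.0002,0,0,0,-0.094],[0.0048,-0.0002,0,0,0,-0.094],[0.0048,-0.0002,0,0,0,-0.094],[0.0048,-0.0002,0,0,0,-0.094],[0.0048,-0.0002,0,0,0,-0.094],[0.0048,-0.0002,0,0,0,-0.094],[0.0048,-0.0002,0,0,0,-0.094],[0,0,0,0,0,0]],
  ],
)

```text
clock: 21.1
position: [0.5676, 0.309, 0.1488]
ee_rot: [1.536, 2.74, 0.006]
force: [4.6, 1.9, -3.0]
width: 0.148
gripper_force: 12.0
```

```bash
python3 -c "
from h import *
p,R,s=cur();print(p,s['width']*91.8,s['force'],np.hypot(*(p-PIN)[:2]),np.arctan2(*(p-PIN)[1::-1]),np.arctan2(R[1,1],R[0,1]),s['joints'].round(2))"
```

```text
[0.56759746 0.30901399 0.14882871] 13.555503997547303 [ 4.60585469  1.90856621 -3.00209739] 0.05197595347260321 0.5241768849145753 0.5487988880642989 [-1.08  0.67  0.81  1.68 -0.55  1.04  0.46]
```

Request:
arm_command(
  targets=[
    [[0.0048,0.001,0,0,0,-0.094],[0.0048,-0.0002,0,0,0,-0.094],[0.0048,-0.0002,0,0,0,-0.094],[0.0048,-0.0002,0,0,0,-0.094],[0.0048,-0.0002,0,0,0,-0.094],[0.0048,-0.0002,0,0,0,-0.094],[0.0048,-0.0002,0,0,0,-0.094],[0.0048,-0.0002,0,0,0,-0.094],[0,0,0,0,0,0]],
  ],
)

```text
clock: 22.22
position: [0.5379, 0.3322, 0.1487]
ee_rot: [0.426, 3.113, 0.004]
force: [1.8, 1.9, -1.3]
width: 0.144
gripper_force: 12.0
```

```bash
python3 -c "
from h import *
p,R,s=cur();print(p,s['width']*91.8,s['force'],np.hypot(*(p-PIN)[:2]),np.arctan2(*(p-PIN)[1::-1]),np.arctan2(R[1,1],R[0,1]),s['joints'].round(2))"
python3 seat.py bar1 side
```

```text
[0.53789766 0.33223645 0.14873589] 13.236150053346298 [ 1.77200398  1.92193125 -1.27941515] 0.0515581816655308 1.2695541405104442 1.2988440981343858 [-1.04  0.59  0.62  1.7  -0.4   0.97  1.03]
side flange 598 [0.5164 0.2006 0.1027] [0.5664 0.2572 0.1065]
 plane [0.0007 0.016  0.1028]
side rim 887 [0.5142 0.1941 0.091 ] [0.6003 0.2936 0.0955]
side knobtop 68 [0.517  0.2082 0.1442] [0.53   0.2223 0.1479]
side pegtop 26 [0.5314 0.3106 0.1581] [0.5428 0.3145 0.1623]
side pin 54 [0.5311 0.3061 0.1361] [0.5528 0.3484 0.1496]
side bar 72 [0.5276 0.3041 0.1188] [0.5418 0.3435 0.1209]
 axis [0.214 0.977] -0.045 0.0383
22.275 [0.53789949 0.33222322 0.14873147]
```

View pics/bar1.png

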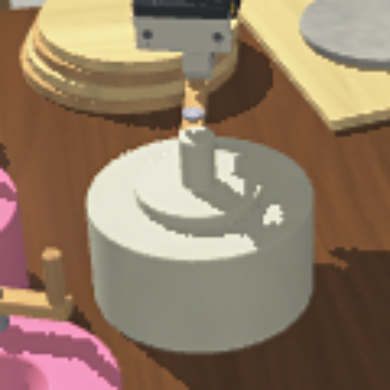

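The peg is held, and the bar at about (193,110) is nearly pointing at the knob, with some 0.2 rad still to go.

Request:
arm_command(
  targets=[
    [[0.0048,-0.0002,0,0,0,-0.096],[0.0048,-0.0002,0,0,0,-0.096],[0,0,0,0,0,0],[0,0,0,0,0,0]],
  ],
)

```text
clock: 22.78
position: [0.5303, 0.3338, 0.149]
ee_rot: [0.13, 3.136, 0.005]
force: [6.8, 3.8, -4.4]
width: 0.147
gripper_force: 12.0
```

```bash
python3 -c "
from h import *
p,R,s=cur();print(p,s['width']*91.8,s['force'],s['ft_torque'],np.hypot(*(p-PIN)[:2]),np.arctan2(*(p-PIN)[1::-1]),np.arctan2(R[1,1],R[0,1]))"
```

```text
[0.53025764 0.33384543 0.14895368] 13.534886118778882 [ 6.84565618  3.82113994 -4.44292073] [ 0.68669275 -1.76793723 -0.00803352] 0.05141883729113556 1.4213135873272655 1.487975873791027
```

Request:
arm_command(
  targets=[
    [[0,0,0,0,0,0],[0,0,0,0,0,0],[0,0,0,0,0,0],[0,0,-0.01,0,0,0],[0,0,-0.025,0,0,0],[0,0,-0.035,0,0,0],[0,0,-0.03,0,0,0],[0,-0.02,-0.02,0,0,0],[0,-0.04,-0.02,0,0,0],[0,-0.05,0,0,0,0]],
  ],
  jaw=0.045,
)

```text
clock: 24.02
position: [0.5198, 0.2216, 0.2899]
ee_rot: [0.125, 3.138, 0.005]
force: [1.4, -0.7, 0.2]
width: 0.49
gripper_force: 0.0
```

Request:
arm_command(
  targets=[
    [[0,-0.05,0,0,0,0],[0,-0.05,0,0,0,0],[0,-0.05,0,0,0,0],[0,-0.05,0,0,0,0],[0,-0.05,0,0,0,0],[0,-0.05,0,0,0,0],[0,-0.04,0,0,0,0],[0,-0.03,0,0,0,0],[0,0,0,0,0,0]],
  ],
)

```text
clock: 25.15
position: [0.488, -0.1488, 0.2879]
ee_rot: [-0.135, -3.138, -0.003]
force: [0.3, 0.4, 0.2]
width: 0.487
gripper_force: 0.0
```

```bash
python3 seat.py bar2 top side
```

```text
top flange 1175 [0.5136 0.2059 0.1018] [0.5645 0.2582 0.1064]
 plane [1.000e-04 0.000e+00 1.018e-01]
top rim 1900 [0.5139 0.2044 0.0898] [0.6016 0.2929 0.095 ]
top knobtop 122 [0.5156 0.2089 0.1436] [0.5294 0.2221 0.1481]
top pegtop 32 [0.5247 0.3337 0.1577] [0.5312 0.3399 0.1615]
top pin 18 [0.5226 0.2824 0.1221] [0.5307 0.2919 0.1247]
top bar 305 [0.5221 0.2857 0.1178] [0.5335 0.3431 0.1209]
 axis [0.029 1.   ] -0.0485 0.0572
side flange 69 [0.4768 0.2153 0.1028] [0.4927 0.254  0.1059]
 plane [-0.0577  0.0371  0.1003]
side rim 342 [0.4574 0.2136 0.091 ] [0.4963 0.2885 0.0951]
side knobtop 0  
side pegtop 0  
side pin 0  
side bar 0  
25.25 [ 0.48910329 -0.14552551  0.28759135]
```

View pics/bar2.png

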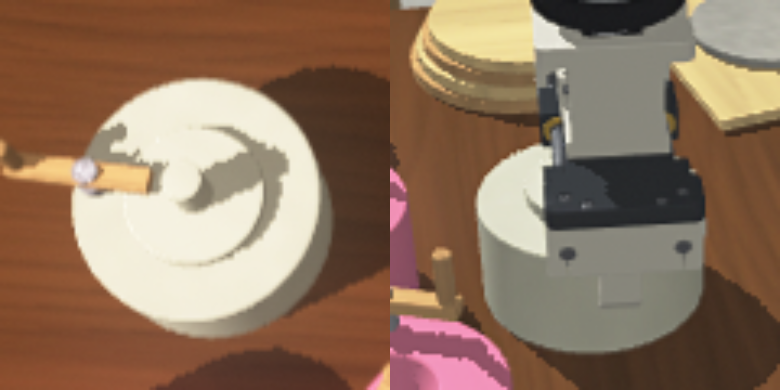

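The top view shows the bar's short end at crop (150,180) over the flange, pointing close to the knob at (183,185). I'll refine the angle from the bar's colour outline.

```bash
cat > ang.py <<'E'
from h import *
d=load('top'); c=cloud(d); hsv=cv2.cvtColor(d['pixels'],cv2.COLOR_RGB2HSV)
v,u=np.mgrid[:384,:512]; X=plane(d,np.c_[u.ravel(),v.ravel()],.118).reshape(384,512,3)
top=(abs(c[...,2]-.118)<.0025)&(X[...,1]>.23)&(X[...,1]<.345)&(abs(X[...,0]-.523)<.03)
P=X[top][:,:2]; Y=P[:,1]; 
# midline by binning along y
ys=[];xs=[];w=[]
for a in np.arange(.238,.345,.004):
    q=P[(Y>=a)&(Y<a+.004)]
    if len(q)>3: ys.append(q[:,1].mean()); xs.append((q[:,0].min()+q[:,0].max())/2); w.append(np.ptp(q[:,0]))
print(np.c_[ys,xs,w].round(4).tolist())
k=np.polyfit(ys,xs,1); r=xs-np.polyval(k,ys); g=abs(r)<.0015; k=np.polyfit(np.array(ys)[g],np.array(xs)[g],1)
print('heading',np.pi/2-np.arctan(k[0]),'x at pin y .283',np.polyval(k,.283),'x at knob y',np.polyval(k,.2095), 'y range',Y.min(),Y.max())
# knob: centre of the knob top, flange and mould outline
r=np.hypot(c[...,0]-MO[0],c[...,1]-MO[1])
for z,R0,m in((.144,.014,(r<.03)&(abs(c[...,2]-.144)<.003)),(.09,.09,(r<.1)&(abs(c[...,2]-.09)<.004)&(hsv[...,1]<90)),(.102,.05,(r<.06)&(abs(c[...,2]-.102)<.003))):
    k2=max(cv2.findContours(m.astype(np.uint8),cv2.RETR_EXTERNAL,cv2.CHAIN_APPROX_NONE)[0],key=len)[:,0]
    Q=plane(d,k2,z)[:,:2]; from scipy.optimize import least_squares
    f=least_squares(lambda q:np.hypot(*(Q-q[:2]).T)-q[2],[*MO[:2],R0],loss='soft_l1',f_scale=.001); print(z,f.x.round(4))
s=(hsv[...,1]<60)&top|((c[...,2]>.12)&(c[...,2]<.128)&(abs(X[...,0]-.523)<.012)&(abs(X[...,1]-.283)<.012)); Q=plane(d,np.c_[u[s],v[s]],.122); print('pinhead',len(Q),Q.mean(0).round(4))
E
python3 ang.py
```

```text
[[0.24, 0.5198, 0.0165], [0.2441, 0.5207, 0.0143], [0.2481, 0.5214, 0.0165], [0.2517, 0.5212, 0.0165], [0.2558, 0.521, 0.0165], [0.2601, 0.5206, 0.0167], [0.2639, 0.5215, 0.0142], [0.268, 0.5223, 0.0165], [0.272, 0.5221, 0.0167], [0.2759, 0.5218, 0.0165], [0.2846, 0.5246, 0.0142], [0.288, 0.5231, 0.0165], [0.2926, 0.5228, 0.0167], [0.2959, 0.5225, 0.0165], [0.2997, 0.5223, 0.0165], [0.3042, 0.5231, 0.0144], [0.308, 0.524, 0.0166], [0.3119, 0.5237, 0.0167], [0.3162, 0.5234, 0.0167], [0.3202, 0.5242, 0.0144], [0.3244, 0.5239, 0.0142], [0.3281, 0.5247, 0.0166], [0.3319, 0.5234, 0.0142], [0.3396, 0.518, 0.0045]]
heading 1.5293157115084623 x at pin y .283 0.5222855612039767 x at knob y 0.5192349861310563 y range 0.23735038798648905 0.343032904975773
0.144 [0.5157 0.2092 0.0127]
0.09 [0.5163 0.2085 0.087 ]
0.102 [0.5155 0.2087 0.0484]
pinhead 53 [0.5224 0.2833 0.122 ]
```

The bar heading is 1.53 against a wanted 1.486, so it seems to rest on the 1.9 stop. The bar line passes about 3 mm beside the knob. I'll re-grip the peg tangentially and bring it back about 0.035 rad.

```bash
python3 -c "
from h import *
delta(np.array([.5255,.3335,.2876]),frame([0,0,-1],[.997,-.08,0]))"
```

```text
shift tool [0.0026 0.4804 0.0013] turn [ 1.4000e-03 -2.9000e-03  1.5696e+00] | shift after turn [ 0.4804 -0.002  -0.    ] F [ 0.3  0.9 -0.6]
```

Request:
arm_command(
  targets=[
    [[0,0,0,0,0,0.15],[0,0,0,0,0,0.16],[0,0,0,0,0,0.16],[0,0,0,0,0,0.16],[0,0,0,0,0,0.16],[0,0,0,0,0,0.16],[0,0,0,0,0,0.16],[0,0,0,0,0,0.16],[0,0,0,0,0,0.15],[0,0,0,0,0,0.15]],
  ],
  jaw=0.04,
)

```text
clock: 26.5
position: [0.4899, -0.1437, 0.2874]
ee_rot: [-2.308, -2.127, -0.002]
force: [0.0, 0.2, 0.5]
width: 0.433
gripper_force: 0.0
```

Request:
arm_command(
  targets=[
    [[0.02,0,0,0,0,0],[0.04,0,0,0,0,0],[0.05,0,0,0,0,0],[0.05,0,0,0,0,0],[0.05,0,0,0,0,0],[0.05,0,0,0,0,0],[0.05,0,0,0,0,0],[0.05,0,0,0,0,0],[0.05,0,0,0,0,0],[0.04,0,0,0,0,0]],
  ],
)

```text
clock: 27.75
position: [0.524, 0.307, 0.288]
ee_rot: [-2.301, -2.134, -0.001]
force: [0.2, -0.5, 0.1]
width: 0.432
gripper_force: 0.0
```

Request:
arm_command(
  targets=[
    [[0.02,-0.002,0,0,0,0],[0.01,0,0,0,0,0],[0,0,0,0,0,0],[0,0,0,0,0,0]],
  ],
)

```text
clock: 28.25
position: [0.5262, 0.3316, 0.289]
ee_rot: [-2.309, -2.128, -0.002]
force: [-0.0, 0.0, 0.2]
width: 0.433
gripper_force: 0.0
```

```bash
python3 -c "
from h import *
delta(np.array([.5255,.3335,.149]),frame([0,0,-1],[.997,-.08,0])); print(cur()[0])"
```

```text
shift tool [ 0.0015 -0.0008  0.14  ] turn [-0.0003 -0.0021 -0.0014] | shift after turn [ 0.0018 -0.0009  0.14  ] F [-0.   0.   0.2]
[0.52622576 0.33164138 0.28901293]
```

Request:
arm_command(
  targets=[
    [[0.0015,0,0.02,0,0,0],[0,0,0.035,0,0,0],[0,0,0.03,0,0,0],[0,0,0.025,0,0,0],[0,0,0.015,0,0,0],[0,0,0.01,0,0,0],[0,0,0.005,0,0,0],[0,0,0,0,0,0]],
  ],
)

```text
clock: 29.25
position: [0.5262, 0.3352, 0.1488]
ee_rot: [-2.306, -2.131, -0.002]
force: [0.1, -0.4, -0.4]
width: 0.435
gripper_force: 0.0
```

Request:
arm_command(
  targets=[
    [[0,0,0,0,0,0],[0,0,0,0,0,0],[0,0,0,0,0,0],[0,0,0,0,0,0],[0,0,0,0,0,0],[0,0,0,0,0,0]],
  ],
  jaw=0.005,
  newtons=10,
)

```text
clock: 30.0
position: [0.5267, 0.3352, 0.1489]
ee_rot: [-2.307, -2.131, -0.004]
force: [4.9, -0.0, -1.0]
width: 0.151
gripper_force: 10.0
```

```bash
python3 -c "
from h import *
p,R,s=cur(); print(p,s['force'],s['ft_torque'],s['width']*91.8)"
```

```text
[0.52670099 0.33524592 0.14894748] [ 4.91936449 -0.01755786 -1.02495583] [ 0.0455692 -1.0177521  0.009748 ] 13.834397790711677
```

The force of 5 N toward +x confirms the bar is on its stop. Backing off 1.5 mm.

Request:
arm_command(
  targets=[
    [[0,0.001,0,0,0,0],[0,0.001,0,0,0,0],[0,0,0,0,0,0],[0,0,0,0,0,0]],
  ],
)

```text
clock: 30.5
position: [0.5273, 0.3353, 0.1488]
ee_rot: [-2.305, -2.13, -0.001]
force: [-0.5, 0.5, 5.6]
width: 0.149
gripper_force: 10.0
```

Request:
arm_command(
  targets=[
    [[0,0.0012,0,0,0,0],[0,0,0,0,0,0],[0,0,0,0,0,0]],
  ],
)

```text
clock: 30.88
position: [0.5281, 0.3353, 0.1488]
ee_rot: [-2.304, -2.13, -0.0]
force: [-1.8, 1.6, 7.0]
width: 0.149
gripper_force: 10.0
```

Request:
arm_command(
  targets=[
    [[0,0,0,0,0,0],[0,0,0,0,0,0],[0,0,0,0,0,0],[0,0,-0.01,0,0,0],[0,0,-0.025,0,0,0],[0,0,-0.035,0,0,0],[0,0,-0.04,0,0,0],[-0.02,0,-0.03,0,0,0],[-0.04,0,0,0,0,0],[-0.05,0,0,0,0,0]],
  ],
  jaw=0.04,
)

```text
clock: 32.12
position: [0.5206, 0.2244, 0.2893]
ee_rot: [-2.305, -2.133, -0.004]
force: [1.0, -0.6, 0.0]
width: 0.434
gripper_force: 0.0
```

Request:
arm_command(
  targets=[
    [[-0.05,0,0,0,0,0],[-0.05,0,0,0,0,0],[-0.05,0,0,0,0,0],[-0.05,0,0,0,0,0],[-0.05,0,0,0,0,0],[-0.05,0,0,0,0,0],[-0.05,0,0,0,0,0],[-0.03,0,0,0,0,0],[-0.02,0,0,0,0,0],[0,0,0,0,0,0]],
  ],
)

```text
clock: 33.38
position: [0.4883, -0.1756, 0.2883]
ee_rot: [-2.311, -2.127, -0.002]
force: [-0.0, 0.9, -0.1]
width: 0.435
gripper_force: 0.0
```

```bash
python3 seat.py bar3 top|head -8; python3 ang.py|tail -n +2
python3 -c "
from h import *
d=load('top'); cv2.imwrite('pics/end.png',cv2.resize(d['pixels'][60:300,100:440,::-1],(680,480)))"
```

```text
top flange 1166 [0.5136 0.2058 0.1019] [0.5647 0.2579 0.1065]
 plane [-0.0003 -0.0031  0.1018]
top rim 1912 [0.5142 0.2042 0.0899] [0.6014 0.2935 0.0957]
top knobtop 121 [0.5158 0.2092 0.1436] [0.5289 0.2222 0.1481]
top pegtop 30 [0.526  0.334  0.1573] [0.5313 0.3408 0.1617]
top pin 25 [0.5229 0.2841 0.1223] [0.5287 0.2911 0.1267]
top bar 293 [0.5223 0.2858 0.1177] [0.5343 0.3436 0.121 ]
 axis [0.059 0.998] -0.0479 0.0575
heading 1.4968746508992377 x at pin y .283 0.5222640034260805 x at knob y 0.5168208420713767 y range 0.23835083288663833 0.34342046234427015
0.144 [0.5157 0.2091 0.0129]
0.09 [0.5161 0.2087 0.0871]
0.102 [0.5158 0.2086 0.0483]
pinhead 51 [0.5225 0.2836 0.122 ]
```

View pics/end.png

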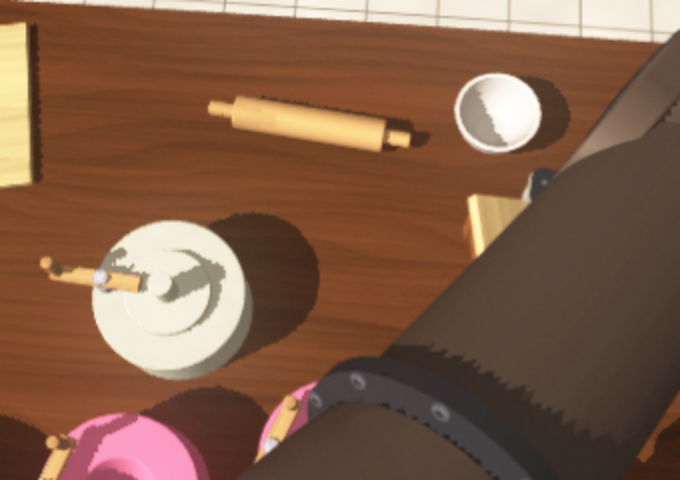

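The short end at (140,283) lies over the flange and points at the knob at (165,288). The measured line passes within 1 mm of the knob's centre, the flange is flat, and the rolling pin and bowl are where they were. The arm hides the rack in this view. Handing in.

```bash
python3 -c "
from h import *
print(arm.sign_off())"
```

```text
the job is handed in; nothing more can be done
None
```

The larger core sits fully home in the white mould and the hold-down bar is released over its flange, pointing at the knob to within about 1 mm; the job was handed in at about 33 s, with no verdict returned.

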